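Raise a bottle to its seal on a screw-lift bottle filler

TASK

Turn the filler's handwheel anticlockwise, seen from above, so that its rising screw lifts the half bottle until the mouth seals against the rubber seat hidden inside the bell: keep turning until you clearly feel the wheel tighten, without forcing it, then let go. Leave the bottle standing straight under the bell, and do not disturb the stopper, pourer and glass nearby.

Things in the scene. Friction and masses are not known exactly. Their poses are not given: they have to be found in the camera images.
- filler: steel and aluminium bench bottle filler, 315 mm long, 120 mm wide, fixed. Origin on the table under the handwheel's axis; x runs along the base from handwheel to bottle (bottle axis at 175 mm, 350 mm high column at 238 mm), z up. A 123 mm high bridge carries the handwheel's vertical screw; an arm on the screw's lower end reaches under the bottle, 3 to 12 mm below it at the start.
- wheel_hub (a point): on the handwheel's axis, level with its pocket floors (134 mm up when lowest). Dished steel wheel, 170 mm diameter: raised rim (radius 76 to 85 mm), 24 mm hub, three radial ribs 8 mm thick, 120 degrees apart; x points along a rib. Between ribs: three pockets, closed below, 20 mm deep at the ribs, 22 mm at the rim. A closed fingertip led round in a pocket pushes the rib ahead.
- wheel (a joint): turn of the handwheel in rad, positive anticlockwise from above, 0 lowest, 0 to 1.9 at the start, thread ends at 12.5. A full turn raises wheel, screw and lift arm together by 30 mm. Thread friction of 0.35 N m (about 8 N at 46 mm from the axis) holds it where it is left; each 10 N of pressure on the bottle adds 0.05 N m (about 1 N at 46 mm).
- lift: flat steel lift arm, 32 mm wide, that rises with the wheel without turning and carries the bottle. Origin on the wheel's axis, at table height when lowest; its upper face is 22 mm above the origin.
- bottle: dark full half bottle, 62 mm diameter and 242 mm high, 0.6 to 0.9 kg; origin at the centre of its underside, z up. At the start it stands on two fixed rails 34 mm above the table.
- bottle_mouth (a point): centre of the bottle's mouth, at the top of its neck
- bell_mouth (a point): centre of the lower rim of the fixed steel bell (50 mm outside, 43 mm inside, 43 mm high) over the bottle; rim 286 mm above the table, 10 mm above the bottle's mouth at the start. The rubber seat is out of sight inside, 8 to 20 mm above this rim, different each time, so contact has to be felt. From first touch the pressure reaches 10 N after about 30 degrees of turn, 30 N after 43, 60 N after 52.
- stopper: bottle stopper with a dark turned knob, 35 mm wide, 53 mm high, standing on the table; a bystander. Origin under its centre
- spout: steel pourer with cork, 28 mm wide, 61 mm high, standing on the table; a bystander. Origin under its centre
- glass: empty stemmed tasting glass, 65 mm wide, 155 mm high, standing on the table; a bystander. Origin under its centre
There are look-alikes about, which are no part of the job. What is meant by the bottle is not purple, and is the larger of those in its own colour.

How it is judged:
By the outcome, as a careful person would: the job done as asked, in the order asked, and still so for the second after the job is handed in, with the robot touching nothing.
It also fails if it takes over 72 s, if anything falls off the work surface, if the arm or the gripper's body presses on something with over 40 N, if the wrist force passes 120 N, or if a joint passes its speed limit or range.

ROBOT

A 7-joint arm with a two-finger parallel gripper is mounted at the origin on a cart in front of the work surface, level with it; the furniture and walls round the work are solid. World frame = base frame: x ahead of the robot, y to its left, z up, the work surface at z = 0. Lengths are in mm, angles in rad, forces in N, time in s.
With the tool pointing down it reaches from about 425 to 950 mm from the base axis. Payload 4.7 kg.
Tool frame: the origin (TCP) lies between the finger pads; the fingertips stand 11 mm ahead of it and the grasp point (between the pads) lies 8 mm behind it (r.nose_length is the distance from the TCP to the fingertips, in mm); z points along the fingers, y is the line along which they close (so a half turn about z gives the same grasp; the last joint's range is limited). The gripper opens to 85 mm and grips with 20 to 120 N. Pads are 22 mm wide; open, the fingers measure 114 mm over their backs; the gripper's body (76 mm by 85 mm) begins 54 mm behind the grasp point. The pads swing forward as they close: fully open they stand 13 mm farther back than shut.
Start: joints at [-1.337, 0.469, -0.049, 1.532, 0.024, 1.141, -0.082], TCP at [175.313, 651.853, 242.335] pointing down, gripper open.
Joint ranges: [-2.59, 2.59], [-0.33, 1.99], [-1.39, 1.29], [0.1, 2.45], [-1.04, 4.18], [0.21, 1.99], [-2.66, 2.66]. Speed limits (rad/s): [2.57, 2.57, 3.14, 3.14, 3.14, 3.14, 3.14].

INTERFACE

Orientations are given as a unit quaternion [x, y, z, w].
In Python, from rig import readout, eyes, workorder, r gives the robot as it stands.
- The arm moves only by the tool arm_command, never from a script. Its argument "commands" is a list of rows, each a list of 6 numbers: the shift along the tool's x, y, z in cm, then the turn, a rotation vector about the tool's x, y, z in degrees. A call has 1 to 10 rows; each row shifts and turns the commanded pose from where the row before left it, along the tool's axes as they then stand; what a row does not reach is not made up. A row lasts 1/10 s, in which the tool goes at most 50 mm and 8.59 degrees, less where a joint would pass 70% of its speed; a pose out of reach is approached as far as the arm can. A call with a gripper value outside its range is refused whole. "claw" is the opening, from 0 (shut) to 1 (fully open), set as the call begins (left out, the last holds). The fingers move at their own pace and stop on an object; "grip_force" is the grip in N (left out, the last holds). Time passes only in rows, so rows that do not move let the fingers close. It gives the time, the measured TCP pose, the force, the opening and the grip force at its end, in the units of the state.
- readout.observe(): the state, without advancing time (a new reading comes with each control period).
- eyes.grab_frame(name): name is "scene" or "top" or "wrist"; returns a dict with "color" (420x560x3 uint8, red, green, blue), "fx", "fy", "cx", "cy" (pixels), "eye" and "rotation" of the camera in the world. Camera axes: x right, y up, looking along -z (the intrinsics and any distortion apply to the point x, -y, -z); pixel columns grow to the right and rows downward; lengths in mm; the calibration is good to about 2 mm. A picture is of the moment at which its call begins. There is no depth.
- workorder.close_job(): hands the job in; it is judged then, once.
The state is a dict: "time_s": time; "joint_positions": joint angles; "joint_vel": joint speeds; "joint_torque": joint torques, N m; "tcp_pos": TCP position; "tcp_rot": TCP orientation; "contact_force": force on the tool from outside, world axes, zero at the start; "torque": the same for the moment, N m; "gripper_width": finger opening in mm; "gripper_force": force on a finger pad.
Only numpy, scipy, OpenCV 4.12 (cv2) and the standard library are available. Lean on these libraries where they do the work, as an engineer would, in place of code of your own. Each camera call takes 0.05 s, during which the arm holds its last target. There are 200 camera calls.

## Working session

There is one attempt and no reset: what is moved stays moved. The work goes in short steps, Python scripts to look and compute and a tool call to move; the robot and the scene stay as the last step left them, time stands still between calls to the robot, and variables do not carry over. Pictures are saved under pics/ and viewed, at most 10 in all, crops included, and the job is handed in when it is done.

Besides the shell and the picture viewer there is one more tool, called after "Request:" as a command line: name --pt "numbers of a row" for each row, then --argument value for the rest. arm_command: Moves the arm, as the interface text tells. Its arguments: {"type":"object","properties":{"commands":{"type":"array"},"claw":{"type":"number"},"grip_force":{"type":"number"}},"required":["commands"]}

```bash
mkdir -p pics; ls; cat > h.py <<'E'
import numpy as np, cv2
from rig import readout, eyes, workorder, r
def grab(n,f):
    d=eyes.grab_frame(n); cv2.imwrite(f'pics/{f}.png',d['color'][:,:,::-1]); 
    np.save(f'pics/{f}.npy',{k:v for k,v in d.items() if k!='color'},allow_pickle=True); return d
def load(f): return np.load(f'pics/{f}.npy',allow_pickle=True).item()
def ray(d,u,v):
    R=np.array(d['rotation']); 
    if R.ndim==1:
        from scipy.spatial.transform import Rotation as Q; R=Q.from_quat(R).as_matrix()
    k=np.array([(u-d['cx'])/d['fx'],-(v-d['cy'])/d['fy'],-1]); return np.array(d['eye']),R@k
def atz(d,u,v,z):
    e,k=ray(d,u,v); return e+k*(z-e[2])/k[2]
E
python3 - <<'E'
from h import *
for n in('scene','top'):
    d=grab(n,n); print({k:v for k,v in d.items() if k!='color'})
a=cv2.imread('pics/scene.png')
print(readout.observe())
E
```

```text
pics
{'fx': 400.9481569610578, 'fy': 400.9481569610578, 'cx': 283.15855836366495, 'cy': 211.39120193552154, 'eye': array([ 102.88922647, -409.51442786,  826.72319003]), 'rotation': array([ 0.36430257, -0.14311342, -0.34147245,  0.85451668])}
{'fx': 394.049133711678, 'fy': 394.049133711678, 'cx': 278.6431051427631, 'cy': 210.24448389309276, 'eye': array([ 378.91006484,  102.95778153, 1106.60956509]), 'rotation': array([-0.05585935,  0.07687798,  0.70814605, -0.69964183])}
{'time_s': 0.1, 'joint_positions': array([-1.33687443,  0.46937186, -0.04856541,  1.53358318,  0.02406272,
        1.14097916, -0.08225464]), 'joint_vel': array([-1.20061238e-03, -3.06456004e-03,  2.02882709e-03, -2.97284750e-03,
       -9.88343077e-04, -3.90510690e-05,  9.25344376e-04]), 'joint_torque': array([ 8.17622731e-04, -5.11518037e+01, -4.69605660e-02, -2.38389695e+01,
        1.07479285e-02,  4.35466412e-03,  1.73013825e-05]), 'tcp_pos': array([175.23169764, 651.33597627, 241.35507339]), 'tcp_rot': array([ 1.31016822e-01,  9.91379756e-01, -8.73734893e-04, -9.52909960e-05]), 'contact_force': array([-0.53563668, -0.73021041, -0.13560571]), 'torque': array([ 0.02121853, -0.08219686,  0.01024406]), 'gripper_force': 0.0, 'gripper_width': 85.67276486798045}
```

View pics/top.png

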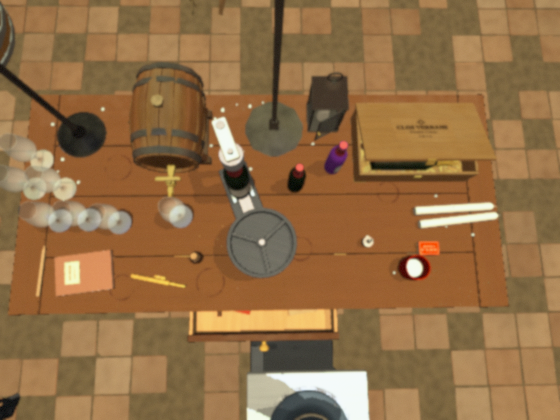

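View pics/scene.png

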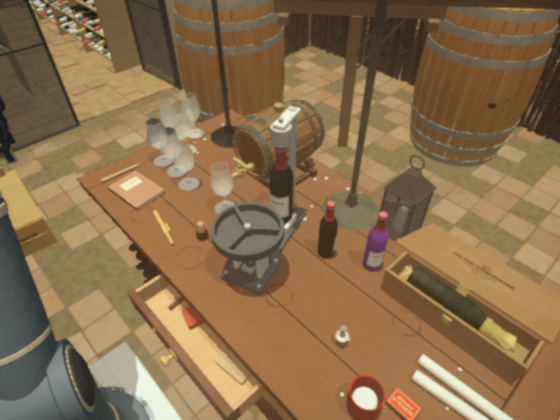

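```bash
python3 - <<'E'
from h import *
from scipy.spatial.transform import Rotation as Q
d=load('top'); print(Q.from_quat(d['rotation']).as_matrix().round(2))
for n,u,v,z in [('hub',262,243,150),('bell',230,152,329),('col',222,127,350),('stop',196,258,40),('spout',368,241,50),('glass',178,212,150),('base',305,405,0),('rimL',228,244,156),('rimR',296,242,156),('rimT',262,209,156),('rimB',262,276,156)]:
    print(n,atz(d,u,v,z).round())
a=cv2.imread('pics/top.png')[100:300,150:350]
cv2.imwrite('pics/topc.png',cv2.resize(a,(800,800),interpolation=cv2.INTER_CUBIC)[:600])
print(r.nose_length)
E
```

```text
[[-0.01  0.98 -0.19]
 [-1.   -0.01  0.03]
 [ 0.03  0.19  0.98]]
hub [480. 115. 150.]
bell [650. 177. 329.]
col [696. 192. 350.]
stop [454. 293.  40.]
spout [ 493. -171.   50.]
glass [559. 320. 150.]
base [70.  7.  0.]
rimL [478. 196. 156.]
rimR [481.  32. 156.]
rimT [563. 114. 156.]
rimB [401. 115. 156.]
11.0
```

```bash
python3 - <<'E'
from h import *
a=cv2.imread('pics/top.png')[190:300,190:335]
cv2.imwrite('pics/topc2.png',cv2.resize(a,None,fx=5.4,fy=5.4,interpolation=cv2.INTER_CUBIC))
E
```

```text
(no output)
```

View pics/topc2.png

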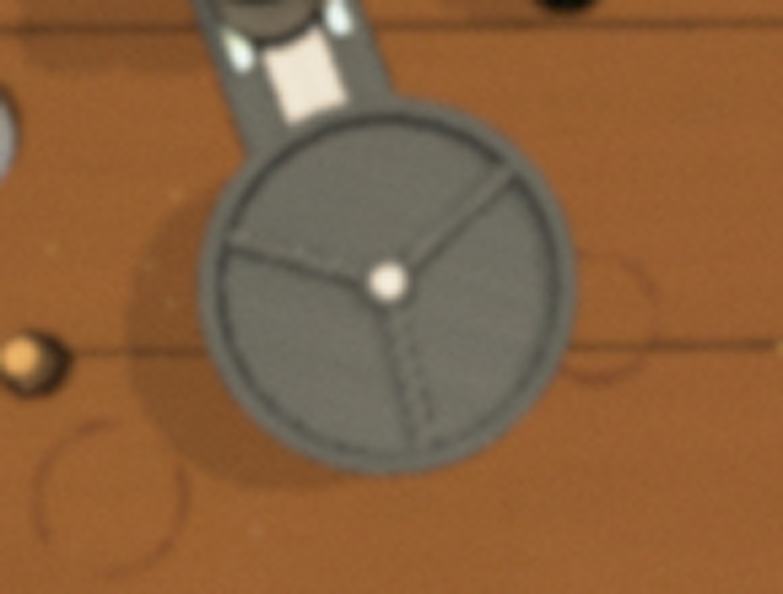

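The hub is at about (479, 115). In the crop the ribs point to -47°, 73° and 193° in the world frame, and the bottle lies at about 19°. I'll close the gripper, align the tool with the world axes, and move over the pocket centred at 133°.

Request:
arm_command --pt "0 0 0 0 0 -8" --pt "0 0 0 0 0 -7.06" --pt "-1.7 -3.14 0 0 0 0" --pt "-1.7 -3.14 0 0 0 0" --pt "-1.7 -3.14 0 0 0 0" --pt "-1.7 -3.14 0 0 0 0" --pt "-1.7 -3.14 0 0 0 0" --pt "-1.7 -3.14 0 0 0 0" --pt "-1.7 -3.14 0 0 0 0" --pt "-1.7 -3.14 0 0 0 0" --claw 0

```text
time_s: 1.1
tcp_pos: [311.7, 399.0, 242.0]
tcp_rot: [-0.0, 1.0, -0.0, -0.0]
contact_force: [0.9, 0.1, 0.3]
gripper_width: 0.0
gripper_force: 0.0
```

Request:
arm_command --pt "-1.7 -3.14 0 0 0 0" --pt "-1.7 -3.14 0 0 0 0" --pt "-1.7 -3.14 0 0 0 0" --pt "-1.7 -3.14 0 0 0 0" --pt "-1.7 -3.14 0 0 0 0" --pt "-1.7 -3.14 0 0 0 0" --pt "-1.7 -3.14 0 0 0 0" --pt "0 0 0 0 0 0" --pt "0 0 0 0 0 0" --pt "0 0 0 0 0 0"

```text
time_s: 2.1
tcp_pos: [429.7, 181.9, 242.1]
tcp_rot: [-0.001, 1.0, 0.0, -0.0]
contact_force: [-0.4, -0.2, -0.2]
gripper_width: 0.2
gripper_force: 0.0
```

```bash
python3 - <<'E'
from h import *
s=readout.observe(); print(s['time_s'],s['tcp_pos'],s['tcp_rot'],s['contact_force'],s['gripper_width'],s['joint_positions'].round(2))
d=grab('scene','s2')
d=grab('top','t2')
E
```

```text
2.1 [429.68594054 181.92137572 242.08162576] [-9.74646206e-04  9.99999462e-01  1.38407685e-04 -3.26378800e-04] [-0.44633364 -0.21236931 -0.21126061] 0.22812540491011588 [-0.63  0.12  0.15  2.02 -0.02  1.    1.11]
```

View pics/s2.png

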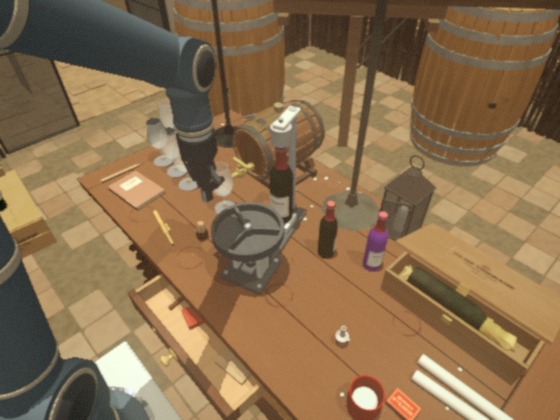

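```bash
python3 - <<'E'
from h import *
from scipy.spatial.transform import Rotation as Q
d=load('scene')
R=Q.from_quat(d['rotation']).as_matrix()
for P in [(479,115,156),(479+80,115,156),(479,195,156),(479,35,156),(399,115,156)]:
    p=R.T@(np.array(P)-d['eye']); print(P, d['cx']+d['fx']*p[0]/-p[2], d['cy']-d['fy']*p[1]/-p[2])
a=cv2.imread('pics/scene.png')[190:300,190:310]
cv2.imwrite('pics/sc.png',cv2.resize(a,None,fx=5.4,fy=5.4,interpolation=cv2.INTER_CUBIC))
E
```

```text
(479, 115, 156) 246.36874986981877 228.66814316256426
(559, 115, 156) 271.9848532096727 212.03898479736196
(479, 195, 156) 225.17309094614228 211.30684130387715
(479, 35, 156) 269.5777493301112 247.67856633077926
(399, 115, 156) 218.47186255300144 246.77791383817726
```

View pics/sc.png

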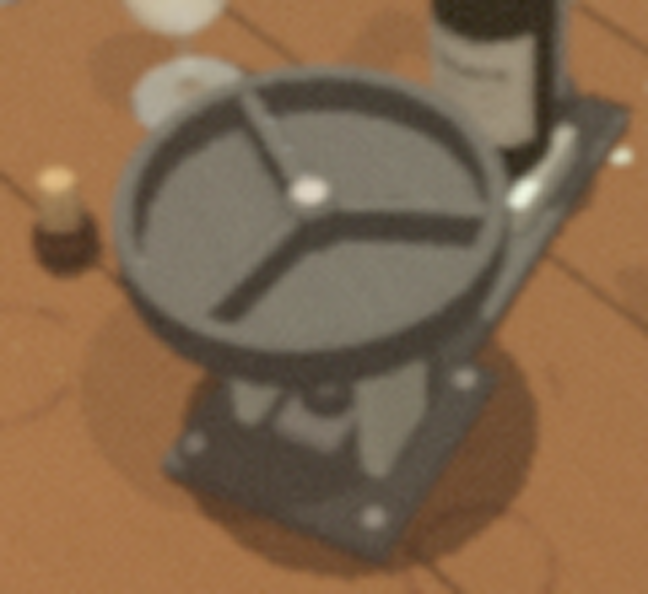

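Request:
arm_command --pt "-0.9 -1.6 1 0 0 0" --pt "-0.93 -1.69 1 0 0 0" --pt "0 0 2 0 0 0" --pt "0 0 1.5 0 0 0" --pt "0 0 0 0 0 0"

```text
time_s: 2.7
tcp_pos: [446.9, 148.3, 185.5]
tcp_rot: [-0.001, 1.0, -0.001, -0.002]
contact_force: [0.1, -0.1, 0.1]
gripper_width: -0.1
gripper_force: 0.0
```

The rim ellipse centre in the crop corresponds to full-frame (247.6, 228.7). The predicted position was (246.4, 228.7), so the hub is confirmed. Next I'll lower the finger and feel for the pocket floor.

Request:
arm_command --pt "0 0 1 0 0 0" --pt "0 0 1 0 0 0" --pt "0 0 0.6 0 0 0" --pt "0 0 0 0 0 0"

```text
time_s: 3.1
tcp_pos: [448.1, 147.9, 160.5]
tcp_rot: [-0.0, 1.0, -0.0, -0.001]
contact_force: [-1.0, -0.1, -0.2]
gripper_width: 0.4
gripper_force: 0.0
```

Request:
arm_command --pt "0 0 0.3 0 0 0" --pt "0 0 0 0 0 0"

```text
time_s: 3.3
tcp_pos: [448.7, 148.0, 158.2]
tcp_rot: [-0.0, 1.0, 0.0, 0.0]
contact_force: [-0.6, -0.7, 0.3]
gripper_width: -0.5
gripper_force: 0.0
```

Request:
arm_command --pt "0 0 0.2 0 0 0" --pt "0 0 0 0 0 0"

```text
time_s: 3.5
tcp_pos: [448.6, 148.0, 156.3]
tcp_rot: [-0.0, 1.0, 0.0, -0.0]
contact_force: [-0.3, -0.0, -0.7]
gripper_width: -0.0
gripper_force: 0.0
```

Request:
arm_command --pt "0 0 0.2 0 0 0" --pt "0 0 0 0 0 0"

```text
time_s: 3.7
tcp_pos: [448.5, 147.9, 154.1]
tcp_rot: [-0.0, 1.0, -0.0, -0.0]
contact_force: [0.1, -0.3, 0.0]
gripper_width: -0.3
gripper_force: 0.0
```

Request:
arm_command --pt "0 0 0.15 0 0 0" --pt "0 0 0 0 0 0"

```text
time_s: 3.9
tcp_pos: [448.5, 148.0, 152.6]
tcp_rot: [-0.0, 1.0, -0.0, -0.0]
contact_force: [0.5, 0.6, -0.4]
gripper_width: -0.4
gripper_force: 0.0
```

Request:
arm_command --pt "0 0 0.15 0 0 0" --pt "0 0 0 0 0 0"

```text
time_s: 4.1
tcp_pos: [448.6, 147.9, 151.1]
tcp_rot: [-0.0, 1.0, -0.0, -0.0]
contact_force: [-0.8, 0.7, -0.6]
gripper_width: 0.2
gripper_force: 0.0
```

Request:
arm_command --pt "0 0 0.15 0 0 0" --pt "0 0 0 0 0 0"

```text
time_s: 4.3
tcp_pos: [448.5, 147.9, 149.6]
tcp_rot: [-0.0, 1.0, -0.0, -0.0]
contact_force: [-0.2, 0.1, 0.6]
gripper_width: 0.2
gripper_force: 0.0
```

The pocket floor lies below tip height 138.6 mm, so the tip has clearance and about 15 mm of rib engagement. I'll work out circle rows for the first 330° of finger travel. That is still before any possible seal, and I'll turn the tool back half a turn along the way so the wrist can follow later.

```bash
python3 - <<'E'
from h import *
c=np.array([479,115.]); n=55; st=180/n
s=readout.observe(); print(s['tcp_pos'].round(1),s['torque'])
prev=np.array([448.5,147.9]); psi=180.0 # world angle of tool x
for k in range(1,n+1):
    a=np.radians(133+6*k); p=c+45*np.array([np.cos(a),np.sin(a)])
    d=p-prev; prev=p
    q=np.radians(psi); tx=np.array([np.cos(q),np.sin(q)]); ty=np.array([np.sin(q),-np.cos(q)])
    print(f"[{d@tx/10:.2f},{d@ty/10:.2f},-0.05,0,0,{3.3 if k<n else 180-3.3*(n-1):.1f}]",end=', ' if k%10 else '\n')
    psi-=3.3 if k<n else 0
E
```

```text
[448.5 147.9 149.6] [-0.00711033 -0.0258996  -0.01225403]
[0.35,-0.34,-0.05,0,0,3.3], [0.27,-0.39,-0.05,0,0,3.3], [0.20,-0.43,-0.05,0,0,3.3], [0.13,-0.45,-0.05,0,0,3.3], [0.06,-0.47,-0.05,0,0,3.3], [-0.02,-0.47,-0.05,0,0,3.3], [-0.10,-0.46,-0.05,0,0,3.3], [-0.17,-0.44,-0.05,0,0,3.3], [-0.24,-0.41,-0.05,0,0,3.3], [-0.30,-0.36,-0.05,0,0,3.3]
[-0.36,-0.31,-0.05,0,0,3.3], [-0.40,-0.25,-0.05,0,0,3.3], [-0.44,-0.18,-0.05,0,0,3.3], [-0.46,-0.11,-0.05,0,0,3.3], [-0.47,-0.03,-0.05,0,0,3.3], [-0.47,0.05,-0.05,0,0,3.3], [-0.46,0.12,-0.05,0,0,3.3], [-0.43,0.19,-0.05,0,0,3.3], [-0.39,0.26,-0.05,0,0,3.3], [-0.35,0.32,-0.05,0,0,3.3]
[-0.29,0.37,-0.05,0,0,3.3], [-0.23,0.41,-0.05,0,0,3.3], [-0.16,0.44,-0.05,0,0,3.3], [-0.08,0.46,-0.05,0,0,3.3], [-0.01,0.47,-0.05,0,0,3.3], [0.07,0.47,-0.05,0,0,3.3], [0.14,0.45,-0.05,0,0,3.3], [0.21,0.42,-0.05,0,0,3.3], [0.28,0.38,-0.05,0,0,3.3], [0.34,0.33,-0.05,0,0,3.3]
[0.39,0.27,-0.05,0,0,3.3], [0.42,0.20,-0.05,0,0,3.3], [0.45,0.13,-0.05,0,0,3.3], [0.47,0.06,-0.05,0,0,3.3], [0.47,-0.02,-0.05,0,0,3.3], [0.46,-0.09,-0.05,0,0,3.3], [0.44,-0.17,-0.05,0,0,3.3], [0.41,-0.24,-0.05,0,0,3.3], [0.36,-0.30,-0.05,0,0,3.3], [0.31,-0.35,-0.05,0,0,3.3]
[0.25,-0.40,-0.05,0,0,3.3], [0.18,-0.43,-0.05,0,0,3.3], [0.11,-0.46,-0.05,0,0,3.3], [0.03,-0.47,-0.05,0,0,3.3], [-0.04,-0.47,-0.05,0,0,3.3], [-0.12,-0.46,-0.05,0,0,3.3], [-0.19,-0.43,-0.05,0,0,3.3], [-0.26,-0.39,-0.05,0,0,3.3], [-0.32,-0.35,-0.05,0,0,3.3], [-0.37,-0.29,-0.05,0,0,3.3]
[-0.41,-0.23,-0.05,0,0,3.3], [-0.44,-0.16,-0.05,0,0,3.3], [-0.46,-0.09,-0.05,0,0,3.3], [-0.47,-0.01,-0.05,0,0,3.3], [-0.47,0.07,-0.05,0,0,1.8],
```

Request:
arm_command --pt "0.35 -0.34 -0.05 0 0 3.3" --pt "0.27 -0.39 -0.05 0 0 3.3" --pt "0.2 -0.43 -0.05 0 0 3.3" --pt "0.13 -0.45 -0.05 0 0 3.3" --pt "0.06 -0.47 -0.05 0 0 3.3" --pt "-0.02 -0.47 -0.05 0 0 3.3" --pt "-0.1 -0.46 -0.05 0 0 3.3" --pt "-0.17 -0.44 -0.05 0 0 3.3" --pt "-0.24 -0.41 -0.05 0 0 3.3" --pt "-0.3 -0.36 -0.05 0 0 3.3"

```text
time_s: 5.3
tcp_pos: [436.5, 108.8, 155.5]
tcp_rot: [0.284, 0.959, 0.003, 0.001]
contact_force: [2.4, 10.9, -1.6]
gripper_width: 0.3
gripper_force: 4.3
```

```bash
python3 - <<'E'
from h import *
s=readout.observe(); print({k:np.round(s[k],2) for k in('tcp_pos','contact_force','torque','joint_positions')})
d=grab('top','t3')
a=d['color'][160:310,170:350,::-1]; cv2.imwrite('pics/t3c.png',cv2.resize(a,None,fx=4,fy=4,interpolation=cv2.INTER_CUBIC))
E
```

```text
{'tcp_pos': array([436.5 , 108.83, 155.47]), 'contact_force': array([ 2.4 , 10.92, -1.57]), 'torque': array([ 2.24, -0.21,  0.06]), 'joint_positions': array([-0.6 ,  0.21,  0.3 ,  2.16, -0.09,  0.78,  0.76])}
```

View pics/t3c.png

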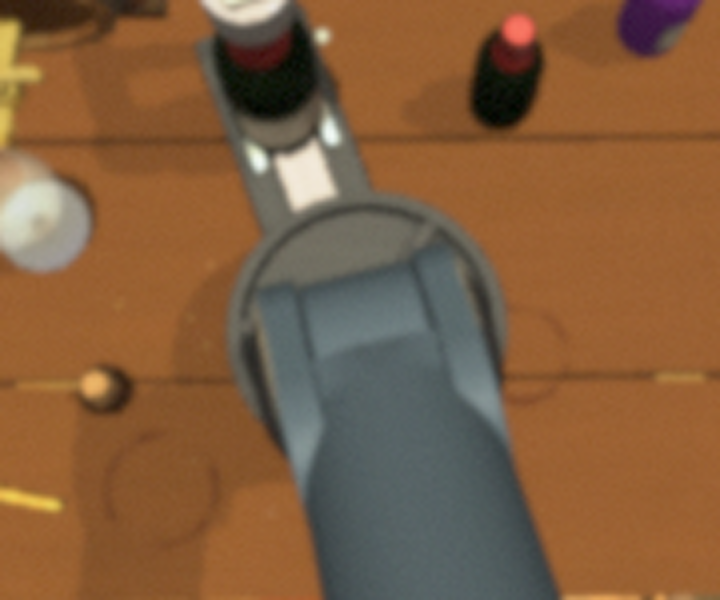

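The finger is on the rib and the wheel is turning, with about 11 N tangential. The crop shows the right-hand rib moved from -47° to about -32°, and the bottle still standing. Axis torque is 0.45 - 0.06 = 0.39 N m, as expected. I'll continue.

Request:
arm_command --pt "-0.36 -0.31 -0.05 0 0 3.3" --pt "-0.4 -0.25 -0.05 0 0 3.3" --pt "-0.44 -0.18 -0.05 0 0 3.3" --pt "-0.46 -0.11 -0.05 0 0 3.3" --pt "-0.47 -0.03 -0.05 0 0 3.3" --pt "-0.47 0.05 -0.05 0 0 3.3" --pt "-0.46 0.12 -0.05 0 0 3.3" --pt "-0.43 0.19 -0.05 0 0 3.3" --pt "-0.39 0.26 -0.05 0 0 3.3" --pt "-0.35 0.32 -0.05 0 0 3.3"

```text
time_s: 6.35
tcp_pos: [461.6, 75.0, 158.8]
tcp_rot: [0.544, 0.839, -0.001, -0.005]
contact_force: [-9.4, 6.8, 2.1]
gripper_width: -0.2
gripper_force: 5.1
```

Request:
arm_command --pt "-0.29 0.37 -0.05 0 0 3.3" --pt "-0.23 0.41 -0.05 0 0 3.3" --pt "-0.16 0.44 -0.05 0 0 3.3" --pt "-0.08 0.46 -0.05 0 0 3.3" --pt "-0.01 0.47 -0.05 0 0 3.3" --pt "0.07 0.47 -0.05 0 0 3.3" --pt "0.14 0.45 -0.05 0 0 3.3" --pt "0.21 0.42 -0.05 0 0 3.3" --pt "0.28 0.38 -0.05 0 0 3.3" --pt "0.34 0.33 -0.05 0 0 3.3"

```text
time_s: 7.35
tcp_pos: [502.9, 80.1, 162.0]
tcp_rot: [0.761, 0.649, -0.007, -0.004]
contact_force: [-12.5, -4.2, -1.5]
gripper_width: -0.1
gripper_force: 5.2
```

```bash
cat >> h.py <<'E'
def tq():
    s=readout.observe(); p,F,M=s['tcp_pos'],s['contact_force'],s['torque']; x,y=p[0]-479,p[1]-115
    print(round(s['time_s'],1),p.round(1),F.round(1),M.round(2),'r',round(np.hypot(x,y),1),'ang',round(np.degrees(np.arctan2(y,x)),1),'T',round(-(x*F[1]-y*F[0])/1000-M[2],3),'j7',s['joint_positions'].round(2))
E
python3 -c "from h import *; tq()"
```

```text
7.3 [502.9  80.1 162. ] [-12.5  -4.2  -1.5] [-0.85  2.59  0.13] r 42.3 ang -55.6 T 0.401 j7 [-0.68  0.33  0.54  2.02 -0.22  0.87 -0.18]
```

Request:
arm_command --pt "0.39 0.27 -0.07 0 0 3.3" --pt "0.42 0.2 -0.07 0 0 3.3" --pt "0.45 0.13 -0.07 0 0 3.3" --pt "0.47 0.06 -0.07 0 0 3.3" --pt "0.47 -0.02 -0.07 0 0 3.3" --pt "0.46 -0.09 -0.07 0 0 3.3" --pt "0.44 -0.17 -0.07 0 0 3.3" --pt "0.41 -0.24 -0.07 0 0 3.3" --pt "0.36 -0.3 -0.07 0 0 3.3" --pt "0.31 -0.35 -0.07 0 0 3.3"

```text
time_s: 8.35
tcp_pos: [521.3, 117.4, 170.7]
tcp_rot: [0.915, 0.404, -0.004, 0.004]
contact_force: [-0.2, -12.7, -1.4]
gripper_width: 0.2
gripper_force: 5.7
```

```bash
python3 -c "from h import *; tq()"
```

```text
8.3 [521.3 117.4 170.7] [ -0.2 -12.7  -1.4] [-2.91  0.25  0.15] r 42.4 ang 3.3 T 0.386 j7 [-0.83  0.37  0.67  1.97 -0.28  0.9  -0.76]
```

Request:
arm_command --pt "0.25 -0.4 -0.05 0 0 3.3" --pt "0.18 -0.43 -0.05 0 0 3.3" --pt "0.11 -0.46 -0.05 0 0 3.3" --pt "0.03 -0.47 -0.05 0 0 3.3" --pt "-0.04 -0.47 -0.05 0 0 3.3" --pt "-0.12 -0.46 -0.05 0 0 3.3" --pt "-0.19 -0.43 -0.05 0 0 3.3" --pt "-0.26 -0.39 -0.05 0 0 3.3" --pt "-0.32 -0.35 -0.05 0 0 3.3" --pt "-0.37 -0.29 -0.05 0 0 3.3"

```text
time_s: 9.35
tcp_pos: [496.8, 154.4, 178.0]
tcp_rot: [0.992, 0.128, 0.005, 0.003]
contact_force: [10.5, -5.9, -3.6]
gripper_width: -0.3
gripper_force: 4.9
```

Request:
arm_command --pt "-0.41 -0.23 -0.05 0 0 3.3" --pt "-0.44 -0.16 -0.05 0 0 3.3" --pt "-0.46 -0.09 -0.05 0 0 3.3" --pt "-0.47 -0.01 -0.05 0 0 3.3" --pt "-0.47 0.07 -0.05 0 0 1.8"

```text
time_s: 9.85
tcp_pos: [476.3, 158.2, 182.1]
tcp_rot: [1.0, -0.001, 0.009, -0.0]
contact_force: [13.2, -0.7, 1.0]
gripper_width: -0.1
gripper_force: 5.6
```

```bash
python3 -c "from h import *; tq()"
```

```text
9.8 [476.3 158.2 182.1] [13.2 -0.7  1. ] [-0.08 -2.8   0.08] r 43.2 ang 93.6 T 0.488 j7 [-1.14  0.34  0.91  2.05 -0.34  0.89 -1.62]
```

Request:
arm_command --pt "-0.228 0.059 -0.025 0 0 -3" --pt "-0.228 0.059 -0.025 0 0 -3" --pt "-0.228 0.059 -0.025 0 0 -3" --pt "-0.228 0.059 -0.025 0 0 -3" --pt "-0.228 0.059 -0.025 0 0 -3"

```text
time_s: 10.35
tcp_pos: [465.2, 155.7, 183.5]
tcp_rot: [0.991, 0.132, 0.009, -0.001]
contact_force: [12.4, 1.9, -0.8]
gripper_width: -0.0
gripper_force: 5.1
```

Request:
arm_command --pt "-0.228 0.059 -0.025 0 0 -3" --pt "-0.228 0.059 -0.025 0 0 -3" --pt "-0.228 0.059 -0.025 0 0 -3"

```text
time_s: 10.65
tcp_pos: [459.2, 152.7, 184.2]
tcp_rot: [0.978, 0.209, 0.009, -0.0]
contact_force: [12.1, 3.6, -0.2]
gripper_width: 0.2
gripper_force: 5.1
```

Request:
arm_command --pt "-0.228 0.059 -0.025 0 0 -3" --pt "-0.228 0.059 -0.025 0 0 -3" --pt "-0.228 0.059 -0.025 0 0 -3"

```text
time_s: 10.95
tcp_pos: [453.6, 148.8, 184.9]
tcp_rot: [0.958, 0.285, 0.009, -0.0]
contact_force: [10.9, 5.4, -0.3]
gripper_width: 0.0
gripper_force: 5.1
```

Request:
arm_command --pt "-0.228 0.059 -0.025 0 0 -3" --pt "-0.228 0.059 -0.025 0 0 -3" --pt "-0.228 0.059 -0.025 0 0 -3"

```text
time_s: 11.25
tcp_pos: [448.8, 144.1, 185.6]
tcp_rot: [0.933, 0.36, 0.009, -0.0]
contact_force: [9.9, 7.6, -0.4]
gripper_width: 0.2
gripper_force: 5.1
```

```bash
python3 -c "from h import *; tq()"
```

```text
11.2 [448.8 144.1 185.6] [ 9.9  7.6 -0.4] [ 1.53 -2.28  0.1 ] r 41.9 ang 136.1 T 0.414 j7 [-1.05  0.23  0.76  2.11 -0.21  0.86 -1.  ]
```

Baseline in synchronised motion is a steady |F| ≈ 12.5 N, T ≈ 0.41 N m. I'll go on in short blocks, watching for a rise.

Request:
arm_command --pt "-0.228 0.059 -0.025 0 0 -3" --pt "-0.228 0.059 -0.025 0 0 -3" --pt "-0.228 0.059 -0.025 0 0 -3"

```text
time_s: 11.55
tcp_pos: [444.8, 138.6, 186.3]
tcp_rot: [0.902, 0.432, 0.008, -0.0]
contact_force: [9.5, 9.2, 1.0]
gripper_width: 0.1
gripper_force: 5.1
```

Request:
arm_command --pt "-0.228 0.059 -0.025 0 0 -3" --pt "-0.228 0.059 -0.025 0 0 -3" --pt "-0.228 0.059 -0.025 0 0 -3"

```text
time_s: 11.85
tcp_pos: [441.6, 132.7, 187.0]
tcp_rot: [0.865, 0.502, 0.008, -0.0]
contact_force: [7.5, 9.8, 1.7]
gripper_width: 0.5
gripper_force: 5.2
```

```bash
python3 -c "from h import *; tq()"
```

```text
11.8 [441.6 132.7 187. ] [7.5 9.8 1.7] [ 2.13 -1.62  0.15] r 41.4 ang 154.7 T 0.348 j7 [-0.99  0.2   0.7   2.12 -0.18  0.86 -0.7 ]
```

Request:
arm_command --pt "-0.228 0.059 -0.025 0 0 -3" --pt "-0.228 0.059 -0.025 0 0 -3" --pt "-0.228 0.059 -0.025 0 0 -3"

```text
time_s: 12.15
tcp_pos: [439.4, 126.2, 187.7]
tcp_rot: [0.823, 0.568, 0.007, -0.0]
contact_force: [5.6, 11.5, 2.6]
gripper_width: -0.1
gripper_force: 5.3
```

Request:
arm_command --pt "-0.228 0.059 -0.025 0 0 -3" --pt "-0.228 0.059 -0.025 0 0 -3" --pt "-0.228 0.059 -0.025 0 0 -3"

```text
time_s: 12.45
tcp_pos: [437.9, 119.5, 188.2]
tcp_rot: [0.775, 0.631, 0.006, -0.0]
contact_force: [2.0, 12.1, 4.4]
gripper_width: 0.2
gripper_force: 5.4
```

```bash
python3 -c "from h import *; tq()"
```

```text
12.4 [437.9 119.5 188.2] [ 2.  12.1  4.4] [ 2.54 -0.46  0.1 ] r 41.4 ang 173.7 T 0.407 j7 [-0.93  0.18  0.65  2.13 -0.15  0.86 -0.39]
```

Request:
arm_command --pt "-0.228 0.059 -0.055 0 0 -3" --pt "-0.228 0.059 -0.055 0 0 -3" --pt "-0.228 0.059 -0.055 0 0 -3"

```text
time_s: 12.75
tcp_pos: [437.5, 113.0, 189.2]
tcp_rot: [0.723, 0.69, 0.006, -0.001]
contact_force: [3.4, 14.8, -1.2]
gripper_width: 0.3
gripper_force: 6.4
```

Request:
arm_command --pt "-0.228 0.059 -0.055 0 0 -3" --pt "-0.228 0.059 -0.055 0 0 -3" --pt "-0.228 0.059 -0.055 0 0 -3"

```text
time_s: 13.05
tcp_pos: [437.4, 108.3, 189.8]
tcp_rot: [0.666, 0.746, 0.005, -0.002]
contact_force: [1.0, 20.9, -6.5]
gripper_width: -0.1
gripper_force: 9.0
```

```bash
python3 -c "from h import *; tq()"
```

```text
13.1 [437.4 108.3 189.8] [ 1.  20.9 -6.5] [ 4.63 -0.12  0.18] r 42.1 ang -170.9 T 0.68 j7 [-0.87  0.17  0.61  2.13 -0.14  0.87 -0.06]
```

The wheel is tightening: force has gone from 12.5 to 21 N and T to 0.68 N m. I'll stop and hold, then take a reading.

Request:
arm_command --pt "0 0 0 0 0 0"

```text
time_s: 13.15
tcp_pos: [437.1, 108.0, 189.9]
tcp_rot: [0.667, 0.745, 0.005, -0.003]
contact_force: [-0.5, 19.6, -1.0]
gripper_width: 0.1
gripper_force: 8.2
```

```bash
python3 - <<'E'
from h import *
tq()
d=grab('scene','s4'); tq()
a=d['color'][80:300,170:350,::-1]; cv2.imwrite('pics/s4c.png',cv2.resize(a,None,fx=2.7,fy=2.7,interpolation=cv2.INTER_CUBIC))
E
```

```text
13.2 [437.1 108.  189.9] [-0.5 19.6 -1. ] [4.05 0.06 0.16] r 42.5 ang -170.5 T 0.662 j7 [-0.87  0.17  0.61  2.13 -0.14  0.87 -0.06]
13.2 [437.1 107.9 189.9] [-0.7 18.8 -1.8] [3.98 0.16 0.13] r 42.5 ang -170.5 T 0.659 j7 [-0.87  0.17  0.61  2.13 -0.14  0.87 -0.07]
```

View pics/s4c.png

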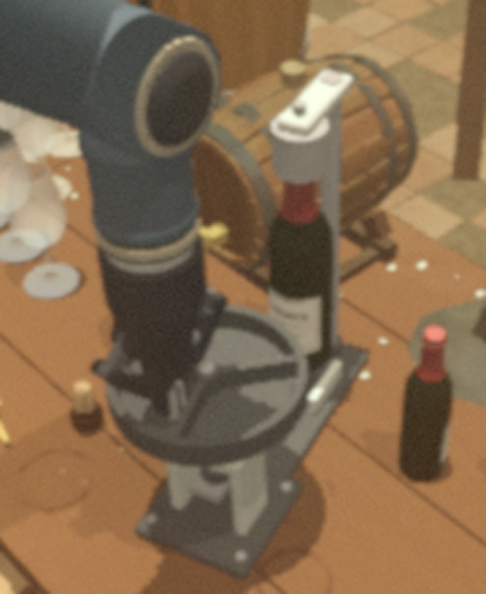

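The crop shows the bottle upright with its neck inside the bell at (300, 190), the wheel raised and the stopper untouched. T of 0.66 against a 0.40 baseline means roughly 50 N on the seat, so it's clearly tight. I'll back the finger off the rib and lift out.

Request:
arm_command --pt "0.4 -0.1 0 0 0 0" --pt "0.4 -0.1 0 0 0 0" --pt "0.4 -0.1 0 0 0 0" --pt "0.4 -0.1 0 0 0 0" --pt "0 0 0 0 0 0"

```text
time_s: 13.7
tcp_pos: [430.6, 115.6, 189.0]
tcp_rot: [0.669, 0.743, -0.0, -0.0]
contact_force: [-0.9, -0.3, -0.1]
gripper_width: 0.4
gripper_force: 0.0
```

```bash
python3 -c "from h import *; tq()"
```

```text
13.7 [430.6 115.6 189. ] [-0.9 -0.3 -0.1] [0.01 0.   0.04] r 48.4 ang 179.3 T -0.06 j7 [-0.89  0.17  0.61  2.14 -0.12  0.87 -0.11]
```

Request:
arm_command --pt "0 0 -1 0 0 0" --pt "0 0 -2 0 0 0" --pt "0 0 -2 0 0 0" --pt "0 0 -2 0 0 0" --pt "0 0 -2 0 0 0" --pt "0 0 0 0 0 0" --pt "0 0 0 0 0 0"

```text
time_s: 14.4
tcp_pos: [431.0, 115.2, 279.5]
tcp_rot: [0.669, 0.743, 0.001, -0.0]
contact_force: [0.2, 0.5, 0.0]
gripper_width: 0.0
gripper_force: 0.0
```

```bash
python3 - <<'E'
from h import *
tq()
d=grab('scene','s5')
a=d['color'][80:300,170:350,::-1]; cv2.imwrite('pics/s5c.png',cv2.resize(a,None,fx=2.7,fy=2.7,interpolation=cv2.INTER_CUBIC))
E
```

```text
14.4 [431.  115.2 279.5] [0.2 0.5 0. ] [ 0.    0.01 -0.03] r 48.0 ang 179.8 T 0.052 j7 [-0.94  0.04  0.61  2.03 -0.02  1.09 -0.21]
```

View pics/s5c.png

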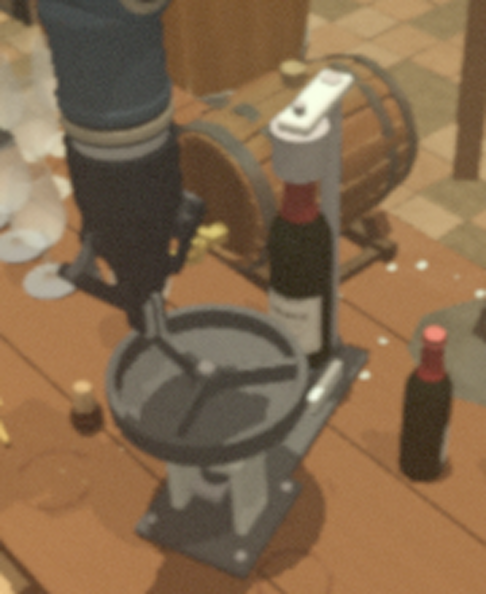

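The gripper is clear above the wheel, which has stayed where it was left (hub at (207, 368)). The bottle stands straight in the bell and the stopper is undisturbed, so I'm handing in.

```bash
python3 -c "from h import *; print(workorder.close_job())"
```

```text
the job is handed in; nothing more can be done
None
```

I turned the handwheel anticlockwise until it clearly tightened (axis torque up from 0.40 to 0.66 N m, about 50 N on the seat by my estimate), let go, and handed the job in with the bottle upright under the bell, the stopper, pourer and glass untouched, and the arm clear.

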